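Weigh out the dry cartridge and load the dryer

TASK

Of the two look-alike drying cartridges in the grey tray one is dry and one is saturated with moisture; the dry one is lighter and the saturated one heavier than the brass weight on the trip balance. Weigh before you load: stand a cartridge gently on the empty pan, let go and let the beam come to rest to see which it is. Press the dry one fully home in the dryer's socket, feeling for the bore (the socket floats off-centre) and never forcing it, and leave the saturated one standing on the pan for its weight to be logged, with the brass weight and everything else left in place.

Things in the scene. Friction and masses are not known exactly. Their poses are not given: they have to be found in the camera images.
- cartridge_1: Drying cartridge, one of two that look alike: upright cylinder 80 mm tall plus a 10 mm brass nipple on top, 14 mm wide; lower 42 mm bare aluminium, 44 mm in diameter, 1.5 mm chamfer at its foot; upper 38 mm a black cap 41 mm in diameter to grip it by. About 190 to 270 g; dry or saturated cannot be seen. Origin: centre of its underside, z up.
- cartridge_2: The other drying cartridge, same size and look. Origin: centre of its underside, z up.
- beam (a joint): Tilt of the balance beam, rad: 0 level, positive when the load pan is lower than the pan with the brass weight, negative when it is higher. Stops at -0.12 and +0.12. It starts at -0.12, with only the brass weight on. Damped: it settles within about 2 s. With a dry cartridge on the load pan it rests negative, with a saturated one positive.
- load_pan_top (a point): Centre of the upper face of the empty load pan: flat round steel pan 110 mm wide that stays level, sinks and rises up to 13 mm either side of level with the beam, and yields to a few newtons. About 119 mm above the table when raised. Its y axis points level along the beam to the reference pan, 220 mm away; the pointer scale, top 175 mm above the table, stands half way.
- ref_pan_top (a point): Centre of the upper face of the reference pan, same size, on which the brass weight stands.
- ref_weight: Brass reference weight, cylinder 33 mm in diameter with a knob, 49 mm tall, 228 g, standing on the reference pan; stays there. Origin: centre of its underside.
- dryer: Dryer head, white box 150 mm (x) by 140 mm (y), 50 mm high, fixed to the table; origin: centre of its underside, z up. The aluminium socket on top floats on it: its bore lies 3.5 to 6 mm off the box's centre in any direction, and it takes about 8 N sideways to shift. The socket's place is not measured, only the box's. A cartridge is fully home when its underside is 58 mm above this origin.
- socket_level (a point): Point on the dryer's centre line, 86 mm above its underside, level with the socket's flat upper face. The socket is a bare aluminium ring 92 mm across, 36 mm thick, with one upright round bore 47 mm wide. 20 mm down the bore is a rubber seat that slides down stiffly (about 9 N) by 8 mm to a hard stop and stays there: fully home is 28 mm below this face.
- tray: Small open grey plastic tray fixed to the table, 130 mm (x) by 200 mm (y), walls 5 mm thick and 45 mm high, floor 5 mm thick. The two cartridges stand in it at the start, about 90 mm apart along its y. Origin: centre of its underside, z up.
- wash_bottle: White plastic bottle, 72 mm in diameter, 160 mm tall, a bystander. Origin: centre of its underside.
- dropper: Small white dropper bottle with a black tip on a 60 mm wide round foot, 76 mm tall, a bystander. Origin: centre of its underside.
- load_pan: The load pan itself; its origin lies on the beam's pivot of that pan, 44 mm below the centre of its upper face.
Mind the look-alikes: they are no part of the job. What is shaped like the cartridge_2 but green is not meant.

How it is judged:
By the outcome, as a careful person would: the job done as asked, in the order asked, and still so for the second after the job is handed in, with the robot touching nothing.
It also fails if it takes over 72 s, if anything falls off the work surface, if the arm or the gripper's body presses on something with over 40 N, if the wrist force passes 120 N, or if a joint passes its speed limit or range.

ROBOT

A 6-joint arm with a two-finger parallel gripper is mounted at the origin on the work surface. World frame = base frame: x ahead of the robot, y to its left, z up, the work surface at z = 0. Lengths are in m, angles in rad, forces in N, time in s.
With the tool pointing down it reaches from about 0.325 to 1 m from the base axis. Payload 5.1 kg.
Tool frame: the origin (TCP) lies on the centre line of the jaws, within the pads' length; the fingertips stand bot.tip_extent ahead of it and the grasp point (between the pads) lies 8 mm behind it (bot.tip_extent is the distance from the TCP to the fingertips, in m); z points along the fingers, y is the line along which they close (so a half turn about z gives the same grasp; the last joint's range is limited). The gripper opens to 85 mm and grips with 20 to 120 N. Pads are 22 mm wide; open, the fingers measure 114 mm over their backs; the gripper's body (76 mm by 85 mm) begins 54 mm behind the grasp point. The pads swing forward as they close: fully open they stand 13 mm farther back than shut.
Start: joints at [1.095, 0.124, 1.65, -0, 1.367, -0.083], TCP at [0.249, 0.6, 0.242] pointing down, gripper open.
Joint ranges: [-2.61, 2.61], [-1.02, 2.33], [0.03, 2.71], [-1.35, 4.49], [0.32, 2.68], [-2.91, 2.91]. Speed limits (rad/s): [2.57, 2.57, 3.14, 3.14, 3.14, 3.14].

INTERFACE

Orientations are given as a unit quaternion [x, y, z, w].
In Python, from cell import bot, capture, camera_params gives the robot as it stands. The module is installed in compiled form; this text tells all that it offers.
- The arm moves only by the shell command python3 -m crank 'ROWS'. ROWS is JSON, a list of rows, each an object of numbers: "jaw": the gripper command: -1 is fully open, 1 is shut, values between are in proportion; "dx", "dy", "dz": the shift along the tool's x, y, z normalised to -1 to 1, where 1 is 1 m; "ax", "ay", "az": the turn, a rotation vector about the tool's x, y, z normalised to -1 to 1, where 1 is 2 pi rad. A call has 1 to 10 rows; each row is the pose to reach, as a shift and turn from the pose commanded when the call began, along the tool's axes at that moment, turning the shorter way round; what a row does not reach only later rows make up. A row lasts 1/10 s, in which the tool goes at most 50 mm and 8.59 degrees, less where a joint would pass 70% of its speed; a pose out of reach is approached as far as the arm can. A call with a number of a shift or a turn outside -1 to 1 is refused whole. A call with a gripper value outside its range is refused whole. The fingers move at their own pace and stop on an object; the grip force is fixed at half the most. Time passes only in rows, so rows that repeat a pose let the fingers close. It gives the time, the measured TCP pose, the force, the opening and the grip force at its end, in the units of the state.
- bot.observe(): the state, without advancing time (a new reading comes with each control period).
- capture(name): name is "scene" or "top"; returns the picture (400x640x3 uint8, red, green, blue); there is no depth.
- camera_params(name): a dict with "camera_matrix" (3x3 intrinsics, pixels), "pose" (4x4, takes a point from camera to world coordinates). Camera axes: x right, y down, z forward; pixel columns grow to the right and rows downward; lengths in m; the calibration is good to about 2 mm. A picture is of the moment at which its call begins. camera_params takes no time and is no camera call.
- bot.finish_job(): hands the job in; it is judged then, once.
The state is a dict: "time_s": time; "q": joint angles; "joint_vel": joint speeds; "tau": joint torques, N m; "ee_pos": TCP position; "tool_rot": TCP orientation; "contact_force": force on the tool from outside, world axes, zero at the start; "torque": the same for the moment, N m; "grip_width": opening from 0.0 (shut) to 1.0 (fully open); "gripper_force": force on a finger pad.
Only numpy, scipy, OpenCV 4.12 (cv2) and the standard library are available. Lean on these libraries where they do the work, as an engineer would, in place of code of your own. Each camera call takes 0.05 s, during which the arm holds its last target. There are 200 camera calls.

## Working session

There is one attempt and no reset: what is moved stays moved. The work goes in short steps, Python scripts to look and compute and a shell command to move; the robot and the scene stay as the last step left them, time stands still between calls to the robot, and variables do not carry over. Pictures are saved under pics/ and viewed, at most 10 in all, crops included, and the job is handed in when it is done.

```bash
mkdir -p pics
python3 - <<'E'
from cell import bot,capture,camera_params
import cv2
for n in("scene","top"):
    im=capture(n); cv2.imwrite(f"pics/{n}0.png",cv2.cvtColor(im,cv2.COLOR_RGB2BGR)); p=camera_params(n); print(p["camera_matrix"],p["pose"])
s=bot.observe();print(s,bot.tip_extent)
E
```

```text
[[363.78459679   0.         316.93672373]
 [  0.         363.78459679 204.54633444]
 [  0.           0.           1.        ]] [[-0.65626593  0.54995097 -0.51659361  1.08468063]
 [ 0.75442948  0.4671091  -0.46113474  0.45574007]
 [-0.01229592 -0.69236047 -0.72144701  0.7794295 ]
 [ 0.          0.          0.          1.        ]]
[[442.95877461   0.         310.43421017]
 [  0.         442.95877461 204.26866278]
 [  0.           0.           1.        ]] [[ 0.00655619 -0.99747374  0.07073294  0.45631455]
 [-0.99990888 -0.00570459  0.0122349  -0.01548302]
 [-0.01180049 -0.07080671 -0.99742025  1.4495523 ]
 [ 0.          0.          0.          1.        ]]
{'time_s': 0.1, 'q': array([ 1.09538790e+00,  1.24454016e-01,  1.65156236e+00,  3.36039158e-05,
        1.36754343e+00, -8.26077757e-02]), 'joint_vel': array([-0.00076603, -0.00239851, -0.00439003, -0.00088589,  0.00110956,
        0.00177811]), 'tau': array([ 6.15363915e-04, -4.24931467e+01, -3.66653860e+01, -2.88018953e-05,
        3.91762951e-03,  2.37788618e-05]), 'ee_pos': array([0.24857527, 0.59999445, 0.24115207]), 'tool_rot': array([ 1.95143377e-01,  9.80774232e-01, -9.41008107e-04, -2.86695259e-04]), 'contact_force': array([ 0.30574587, -0.56581491, -0.06080856]), 'torque': array([ 0.02699957, -0.04089148, -0.01704131]), 'gripper_force': 0.0, 'grip_width': 0.9997156113309908} 0.011
```

View pics/top0.png

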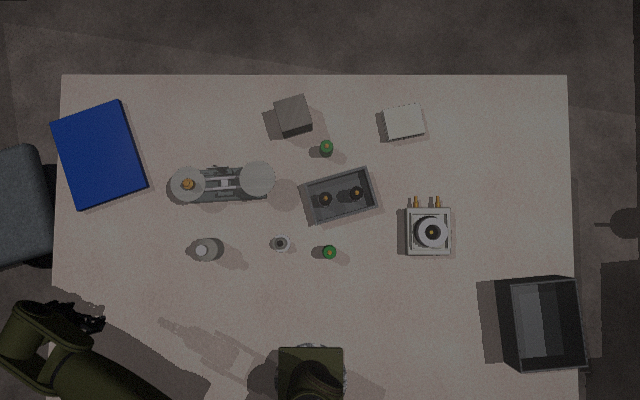

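View pics/scene0.png

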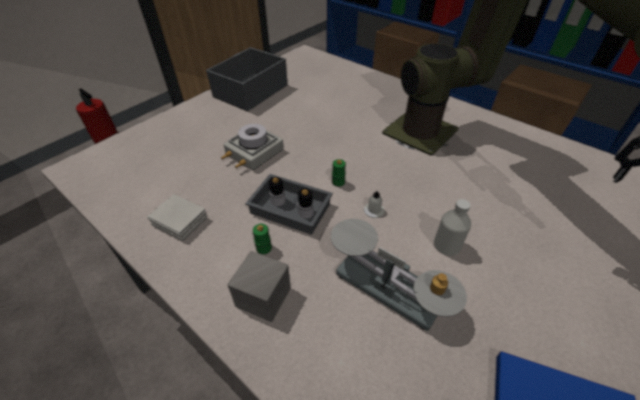

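The top view shows the load pan at about (257,180), the brass weight at (188,184), cartridges at (326,198) and (356,192), and the dryer at (430,232). The robot base is at the bottom centre. I'll enlarge the working area.

Run:
```python
import cv2
im=cv2.imread("pics/top0.png")
a=cv2.resize(im[150:270,235:395],None,fx=5,fy=5,interpolation=cv2.INTER_CUBIC)
b=cv2.resize(im[180:270,390:470],None,fx=6,fy=6,interpolation=cv2.INTER_CUBIC)
cv2.imwrite("pics/a.png",cv2.convertScaleAbs(a,alpha=1.6));cv2.imwrite("pics/b.png",cv2.convertScaleAbs(b,alpha=1.4))
```

```text
(no output)
```

View pics/a.png

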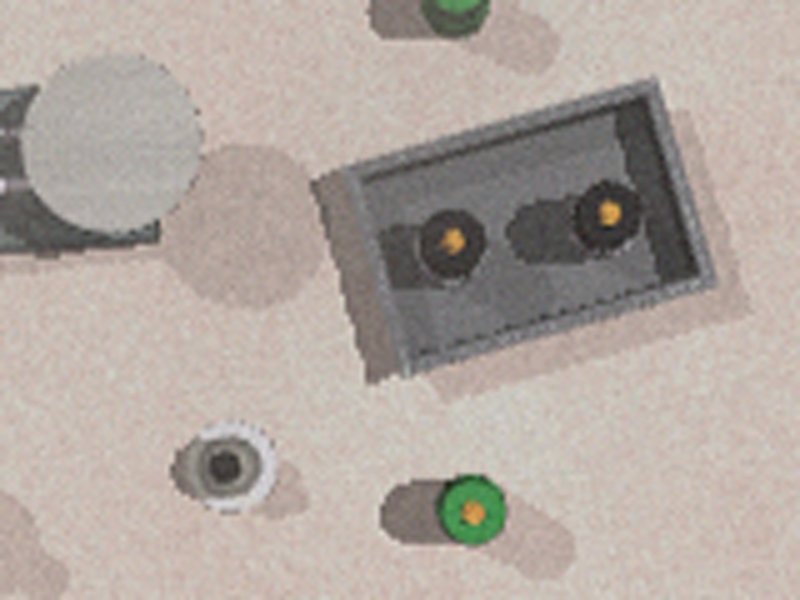

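View pics/b.png

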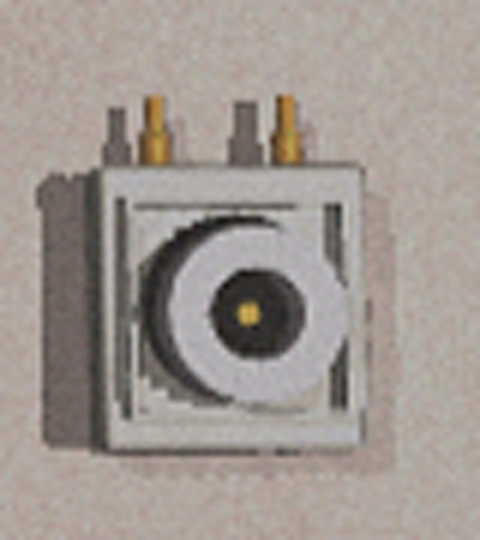

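The enlarged crops give caps at (325.4,198.8) and (356.4,193.2), the pan at (257.4,178.4), and the bore at (433.0,232.1). The box top is centred near (429,231).

```bash
cat > h.py <<'E'
import numpy as np
from cell import bot,capture,camera_params
from scipy.spatial.transform import Rotation as R
def w(u,v,z,n="top"):
    p=camera_params(n);K,T=p["camera_matrix"],p["pose"]
    d=T[:3,:3]@np.linalg.solve(K,[u,v,1]);o=T[:3,3]
    return (o+d*(z-o[2])/d[2]).round(4)
def go(x,y,z,yaw=None):
    """yaw = world angle of tool y, deg (mod 180)"""
    s=bot.observe();r=R.from_quat(s["tool_rot"]);d=r.inv().apply(np.array([x,y,z])-s["ee_pos"])
    ty=r.as_matrix()[:,1];c=np.degrees(np.arctan2(ty[1],ty[0]))
    a=0 if yaw is None else (yaw-c+90)%180-90
    print("t",s["time_s"].__round__(2),"ee",s["ee_pos"].round(4),"yaw",round(c,1),"d",d.round(4),"az",round(-a/360,4),"dist",np.linalg.norm(d).round(3),"q6",s["q"][5].round(2),"F",s["contact_force"].round(1),"tilt",r.as_matrix()[:2,2].round(4))
E
python3 - <<'E'
from h import *
print("A",w(325.4,198.8,.085),w(325.6,198,.095)); print("B",w(356.4,193.2,.085),w(357,192.4,.095))
print("pan",w(257.4,178.4,.119),"ref",w(188,184.5,.09)); print("bore",w(433,232.1,.086),"box",w(429,231,.05))
print("tray",[w(235+a/5,150+b/5,.045) for a,b in((345,172),(655,80),(714,285),(407,373))])
print("drop",w(280,243,.07),"greens",w(326,148,.08),w(329,252,.08))
A=w(325.4,198.8,.085);go(A[0],A[1],.16,75)
E
```

```text
A [ 0.5703 -0.0449  0.085 ] [ 0.5719 -0.0453  0.095 ]
B [ 0.5882 -0.1406  0.085 ] [ 0.5897 -0.1415  0.095 ]
pan [0.6283 0.162  0.119 ] ref [0.6119 0.3808 0.09  ]
bore [ 0.4697 -0.3747  0.086 ] box [ 0.4734 -0.3717  0.05  ]
tray [array([0.6193, 0.0227, 0.045 ]), array([ 0.6795, -0.1749,  0.045 ]), array([ 0.5485, -0.212 ,  0.045 ]), array([ 0.4915, -0.0176,  0.045 ])]
drop [0.433  0.0952 0.07  ] greens [ 0.7301 -0.0462  0.08  ] [ 0.4066 -0.0567  0.08  ]
t 0.1 ee [0.2486 0.6    0.2412] yaw 67.5 d [-0.5441 -0.4725  0.082 ] az -0.0209 dist 0.725 q6 -0.08 F [ 0.3 -0.6 -0.1] tilt [-0.0009 -0.0017]
```

```bash
python3 -m crank '[{"jaw":-1,"dx":-0.3,"dy":-0.26,"dz":0.02,"az":0.07},{"jaw":-1,"dx":-0.3,"dy":-0.26,"dz":0.02,"az":0.14},{"jaw":-1,"dx":-0.3,"dy":-0.26,"dz":0.02,"az":0.14},{"jaw":-1,"dx":-0.3,"dy":-0.26,"dz":0.02,"az":0.14},{"jaw":-1,"dx":-0.3,"dy":-0.26,"dz":0.02,"az":0.14},{"jaw":-1,"dx":-0.54,"dy":-0.47,"dz":0.04,"az":0.14},{"jaw":-1,"dx":-0.54,"dy":-0.47,"dz":0.04,"az":0.14},{"jaw":-1,"dx":-0.54,"dy":-0.47,"dz":0.04,"az":0.14},{"jaw":-1,"dx":-0.54,"dy":-0.47,"dz":0.04,"az":0.14},{"jaw":-1,"dx":-0.54,"dy":-0.47,"dz":0.04,"az":0.14}]'
python3 -c "
from h import *
go(.571,-.0452,.11,17)"
```

```text
t 0.1 ee [0.2486 0.6    0.2412] yaw 67.5 d [-0.5449 -0.4724  0.132 ] az 0.1403 dist 0.733 q6 -0.08 F [ 0.3 -0.6 -0.1] tilt [-0.0009 -0.0017]$[0]: bad value
```

```bash
python3 -m crank '[{"jaw":-1,"dx":-0.3,"dy":-0.26,"dz":0.02,"ax":0,"ay":0,"az":0.07},{"jaw":-1,"dx":-0.3,"dy":-0.26,"dz":0.02,"ax":0,"ay":0,"az":0.14},{"jaw":-1,"dx":-0.3,"dy":-0.26,"dz":0.02,"ax":0,"ay":0,"az":0.14},{"jaw":-1,"dx":-0.3,"dy":-0.26,"dz":0.02,"ax":0,"ay":0,"az":0.14},{"jaw":-1,"dx":-0.54,"dy":-0.47,"dz":0.04,"ax":0,"ay":0,"az":0.14},{"jaw":-1,"dx":-0.54,"dy":-0.47,"dz":0.04,"ax":0,"ay":0,"az":0.14},{"jaw":-1,"dx":-0.54,"dy":-0.47,"dz":0.04,"ax":0,"ay":0,"az":0.14},{"jaw":-1,"dx":-0.54,"dy":-0.47,"dz":0.04,"ax":0,"ay":0,"az":0.14},{"jaw":-1,"dx":-0.54,"dy":-0.47,"dz":0.04,"ax":0,"ay":0,"az":0.14},{"jaw":-1,"dx":-0.54,"dy":-0.47,"dz":0.04,"ax":0,"ay":0,"az":0.14}]'
python3 -c "
from h import *
go(.571,-.0452,.11,17)"
```

```text
time_s: 1.1
ee_pos: [0.4717, 0.1516, 0.2145]
tool_rot: [0.594, 0.804, 0.0, -0.0]
contact_force: [0.3, 0.9, 0.8]
grip_width: 1.001
gripper_force: 0.0
t 1.1 ee [0.4717 0.1516 0.2145] yaw 17.1 d [-0.2173  0.0371  0.1045] az 0.0003 dist 0.244 q6 -0.1 F [0.3 0.9 0.8] tilt [-0.      0.0001]
```

```bash
python3 -m crank '[{"jaw":-1,"dx":-0.1,"dy":0.017,"dz":0.02,"ax":0,"ay":0,"az":0},{"jaw":-1,"dx":-0.1,"dy":0.017,"dz":0.02,"ax":0,"ay":0,"az":0},{"jaw":-1,"dx":-0.217,"dy":0.037,"dz":0.08,"ax":0,"ay":0,"az":0},{"jaw":-1,"dx":-0.217,"dy":0.037,"dz":0.08,"ax":0,"ay":0,"az":0},{"jaw":-1,"dx":-0.217,"dy":0.037,"dz":0.08,"ax":0,"ay":0,"az":0},{"jaw":-1,"dx":-0.217,"dy":0.037,"dz":0.08,"ax":0,"ay":0,"az":0},{"jaw":-1,"dx":-0.217,"dy":0.037,"dz":0.08,"ax":0,"ay":0,"az":0}]'
python3 -c "
from h import *
go(.571,-.0452,.060,17)"
```

```text
time_s: 1.8
ee_pos: [0.57, -0.0433, 0.1338]
tool_rot: [0.595, 0.804, -0.0, -0.001]
contact_force: [1.1, 0.1, 0.4]
grip_width: 1.0
gripper_force: 0.0
t 1.8 ee [ 0.57   -0.0433  0.1338] yaw 17.0 d [-0.0023  0.0006  0.0738] az 0.0 dist 0.074 q6 -0.47 F [1.1 0.1 0.4] tilt [-0.0023  0.0007]
```

```bash
python3 -m crank '[{"jaw":-1,"dx":-0.001,"dy":0,"dz":0.04,"ax":0,"ay":0,"az":0},{"jaw":-1,"dx":-0.001,"dy":0,"dz":0.074,"ax":0,"ay":0,"az":0},{"jaw":-1,"dx":-0.001,"dy":0,"dz":0.074,"ax":0,"ay":0,"az":0},{"jaw":-1,"dx":-0.001,"dy":0,"dz":0.074,"ax":0,"ay":0,"az":0},{"jaw":1,"dx":-0.001,"dy":0,"dz":0.074,"ax":0,"ay":0,"az":0},{"jaw":1,"dx":-0.001,"dy":0,"dz":0.074,"ax":0,"ay":0,"az":0},{"jaw":1,"dx":-0.001,"dy":0,"dz":0.074,"ax":0,"ay":0,"az":0},{"jaw":1,"dx":-0.001,"dy":0,"dz":0.074,"ax":0,"ay":0,"az":0},{"jaw":1,"dx":-0.001,"dy":0,"dz":0.074,"ax":0,"ay":0,"az":0},{"jaw":1,"dx":-0.001,"dy":0,"dz":0.074,"ax":0,"ay":0,"az":0}]'
python3 -c "
from h import *
go(.571,-.0452,.20,17);go(.6283,.162,.24,17)"
```

```text
time_s: 2.8
ee_pos: [0.5724, -0.044, 0.063]
tool_rot: [0.594, 0.804, 0.001, 0.001]
contact_force: [0.3, 0.7, 7.4]
grip_width: 0.462
gripper_force: 59.7
t 2.8 ee [ 0.5724 -0.044   0.063 ] yaw 17.1 d [-0.0009 -0.0012 -0.137 ] az 0.0002 dist 0.137 q6 -0.47 F [0.3 0.7 7.4] tilt [ 0.0033 -0.0002]
t 2.8 ee [ 0.5724 -0.044   0.063 ] yaw 17.1 d [ 0.1803  0.1145 -0.1769] az 0.0002 dist 0.277 q6 -0.47 F [0.3 0.7 7.4] tilt [ 0.0033 -0.0002]
```

```bash
python3 -m crank '[{"jaw":1,"dx":0,"dy":0,"dz":-0.03,"ax":0,"ay":0,"az":0},{"jaw":1,"dx":0,"dy":0,"dz":-0.06,"ax":0,"ay":0,"az":0},{"jaw":1,"dx":0,"dy":0,"dz":-0.1,"ax":0,"ay":0,"az":0},{"jaw":1,"dx":0.03,"dy":0.02,"dz":-0.14,"ax":0,"ay":0,"az":0},{"jaw":1,"dx":0.06,"dy":0.04,"dz":-0.177,"ax":0,"ay":0,"az":0},{"jaw":1,"dx":0.1,"dy":0.064,"dz":-0.177,"ax":0,"ay":0,"az":0},{"jaw":1,"dx":0.135,"dy":0.086,"dz":-0.177,"ax":0,"ay":0,"az":0},{"jaw":1,"dx":0.165,"dy":0.105,"dz":-0.177,"ax":0,"ay":0,"az":0},{"jaw":1,"dx":0.18,"dy":0.1145,"dz":-0.177,"ax":0,"ay":0,"az":0},{"jaw":1,"dx":0.18,"dy":0.1145,"dz":-0.177,"ax":0,"ay":0,"az":0}]'
python3 - <<'E'
from h import *
import cv2
go(.6283,.162,.190,17)
im=capture("top")[100:260,170:390]
cv2.imwrite("pics/c.png",cv2.cvtColor(cv2.resize(im,None,fx=3.5,fy=3.5,interpolation=cv2.INTER_CUBIC),cv2.COLOR_RGB2BGR))
go(.6283,.162,.190,17)
E
```

```text
time_s: 3.8
ee_pos: [0.627, 0.1636, 0.2366]
tool_rot: [0.593, 0.805, -0.001, -0.001]
contact_force: [0.8, -0.2, -2.3]
grip_width: 0.464
gripper_force: 61.4
t 3.8 ee [0.627  0.1636 0.2366] yaw 17.3 d [-0.0019  0.0008  0.0466] az 0.0007 dist 0.047 q6 -0.13 F [ 0.8 -0.2 -2.3] tilt [-0.002  -0.0003]
t 3.85 ee [0.6269 0.1622 0.2367] yaw 17.2 d [-0.0005  0.0014  0.0467] az 0.0005 dist 0.047 q6 -0.13 F [-0.2 -0.3 -2.6] tilt [-0.0021 -0.0011]
```

```bash
python3 -m crank '[{"jaw":1,"dx":0,"dy":0.001,"dz":0.02,"ax":0,"ay":0,"az":0},{"jaw":1,"dx":0,"dy":0.001,"dz":0.035,"ax":0,"ay":0,"az":0},{"jaw":1,"dx":0,"dy":0.001,"dz":0.045,"ax":0,"ay":0,"az":0},{"jaw":1,"dx":0,"dy":0.001,"dz":0.051,"ax":0,"ay":0,"az":0},{"jaw":1,"dx":0,"dy":0.001,"dz":0.054,"ax":0,"ay":0,"az":0},{"jaw":1,"dx":0,"dy":0.001,"dz":0.056,"ax":0,"ay":0,"az":0},{"jaw":1,"dx":0,"dy":0.001,"dz":0.056,"ax":0,"ay":0,"az":0},{"jaw":1,"dx":0,"dy":0.001,"dz":0.056,"ax":0,"ay":0,"az":0}]'
```

```text
time_s: 4.65
ee_pos: [0.6287, 0.1622, 0.1826]
tool_rot: [0.594, 0.804, 0.0, 0.0]
contact_force: [0.3, -1.4, -2.5]
grip_width: 0.458
gripper_force: 61.5
```

```bash
python3 -m crank '[{"jaw":1,"dx":0,"dy":0,"dz":0.001,"ax":0,"ay":0,"az":0},{"jaw":1,"dx":0,"dy":0,"dz":0.001,"ax":0,"ay":0,"az":0}]'
```

```text
time_s: 4.85
ee_pos: [0.6285, 0.1622, 0.1812]
tool_rot: [0.594, 0.804, 0.0, 0.0]
contact_force: [-0.3, 0.5, -3.0]
grip_width: 0.463
gripper_force: 61.5
```

```bash
for i in 1; do python3 -m crank '[{"jaw":1,"dx":0,"dy":0,"dz":0.0015,"ax":0,"ay":0,"az":0},{"jaw":1,"dx":0,"dy":0,"dz":0.0015,"ax":0,"ay":0,"az":0}]'; done|grep -E "ee_pos|force:"; python3 -m crank '[{"jaw":1,"dx":0,"dy":0,"dz":0.0015,"ax":0,"ay":0,"az":0},{"jaw":1,"dx":0,"dy":0,"dz":0.0015,"ax":0,"ay":0,"az":0}]'|grep -E "ee_pos|force:"
```

```text
ee_pos: [0.6282, 0.1621, 0.1792]
contact_force: [-0.5, -0.5, -3.0]
gripper_force: 61.5
ee_pos: [0.6282, 0.1621, 0.1775]
contact_force: [-0.4, 0.2, -2.5]
gripper_force: 61.5
```

```bash
python3 -m crank '[{"jaw":1,"dx":0,"dy":0,"dz":0.0015,"ax":0,"ay":0,"az":0},{"jaw":1,"dx":0,"dy":0,"dz":0.0015,"ax":0,"ay":0,"az":0}]'|grep -E "ee_pos|force:"; python3 -m crank '[{"jaw":1,"dx":0,"dy":0,"dz":0.001,"ax":0,"ay":0,"az":0},{"jaw":1,"dx":0,"dy":0,"dz":0.001,"ax":0,"ay":0,"az":0}]'|grep -E "ee_pos|force:"
```

```text
ee_pos: [0.6285, 0.1621, 0.1766]
contact_force: [-0.9, 0.3, -0.6]
gripper_force: 61.6
ee_pos: [0.6284, 0.162, 0.1756]
contact_force: [-0.1, -0.5, -0.7]
gripper_force: 61.6
```

```bash
python3 -m crank '[{"jaw":0.0,"dx":0,"dy":0,"dz":0,"ax":0,"ay":0,"az":0},{"jaw":-0.2,"dx":0,"dy":0,"dz":0,"ax":0,"ay":0,"az":0},{"jaw":-0.5,"dx":0,"dy":0,"dz":0,"ax":0,"ay":0,"az":0},{"jaw":-0.7,"dx":0,"dy":0,"dz":0,"ax":0,"ay":0,"az":0},{"jaw":-0.7,"dx":0,"dy":0,"dz":0,"ax":0,"ay":0,"az":0},{"jaw":-0.7,"dx":0,"dy":0,"dz":-0.03,"ax":0,"ay":0,"az":0},{"jaw":-0.7,"dx":0,"dy":0,"dz":-0.07,"ax":0,"ay":0,"az":0},{"jaw":-0.7,"dx":0,"dy":0,"dz":-0.1,"ax":0,"ay":0,"az":0},{"jaw":-0.7,"dx":0.04,"dy":0,"dz":-0.1,"ax":0,"ay":0,"az":0},{"jaw":-0.7,"dx":0.08,"dy":0,"dz":-0.1,"ax":0,"ay":0,"az":0}]'
python3 -m crank '[{"jaw":-1,"dx":-0.08,"dy":0,"dz":0,"ax":0,"ay":0,"az":0},{"jaw":-1,"dx":-0.12,"dy":0,"dz":0,"ax":0,"ay":0,"az":0},{"jaw":-1,"dx":-0.15,"dy":0,"dz":0,"ax":0,"ay":0,"az":0},{"jaw":-1,"dx":-0.15,"dy":0,"dz":0,"ax":0,"ay":0,"az":0},{"jaw":-1,"dx":-0.15,"dy":0,"dz":0,"ax":0,"ay":0,"az":0},{"jaw":-1,"dx":-0.15,"dy":0,"dz":0,"ax":0,"ay":0,"az":0},{"jaw":-1,"dx":-0.15,"dy":0,"dz":0,"ax":0,"ay":0,"az":0},{"jaw":-1,"dx":-0.15,"dy":0,"dz":0,"ax":0,"ay":0,"az":0},{"jaw":-1,"dx":-0.15,"dy":0,"dz":0,"ax":0,"ay":0,"az":0},{"jaw":-1,"dx":-0.15,"dy":0,"dz":0,"ax":0,"ay":0,"az":0}]'
python3 - <<'E'
from h import *
import cv2
a=capture("top")[140:220,160:290];b=capture("scene")[180:340,310:490]
f=lambda i,k:cv2.resize(i,None,fx=k,fy=k,interpolation=cv2.INTER_CUBIC)
a=f(a,5);b=f(b,2.5)
c=np.zeros((600,800,3),np.uint8);c[:min(400,a.shape[0]),:400]=a[:400,:400][:400];c[:b.shape[0],400:800]=b[:,:400]
cv2.imwrite("pics/d.png",cv2.cvtColor(cv2.convertScaleAbs(c,alpha=1.4),cv2.COLOR_RGB2BGR))
cv2.imwrite("pics/d2.png",cv2.cvtColor(cv2.convertScaleAbs(a,alpha=1.4),cv2.COLOR_RGB2BGR))
go(.5897,-.141,.11,17)
E
```

```text
time_s: 6.65
ee_pos: [0.6057, 0.2388, 0.2778]
tool_rot: [0.595, 0.804, 0.002, 0.001]
contact_force: [0.3, 0.3, -0.7]
grip_width: 0.847
gripper_force: 0.0
time_s: 7.65
ee_pos: [0.6488, 0.0958, 0.2754]
tool_rot: [0.594, 0.805, 0.0, 0.0]
contact_force: [-0.8, -1.2, 0.2]
grip_width: 1.002
gripper_force: 0.0
t 7.75 ee [0.6489 0.0955 0.2754] yaw 17.1 d [-0.2086 -0.1262  0.1654] az 0.0003 dist 0.295 q6 -0.23 F [ 0.3  0.2 -0. ] tilt [ 0. -0.]
```

View pics/d.png

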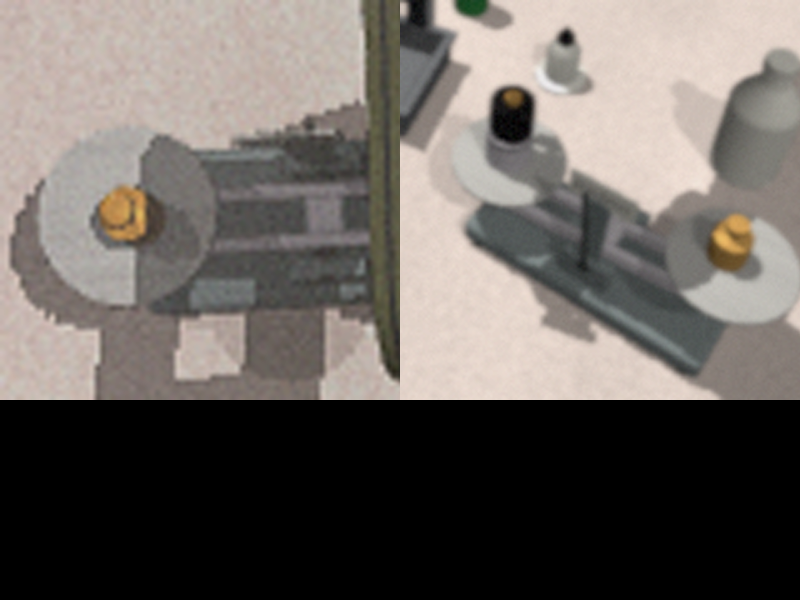

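Run:
```python
from h import *
p=camera_params("scene");K,T=p["camera_matrix"],np.linalg.inv(p["pose"])
for n,x,y in(("load",.6283,.162),("ref",.6119,.3808)):
  for z in(.093,.106,.119):
    q=K@(T@[x,y,z,1])[:3];print(n,z,(q[:2]/q[2]).round(1))
import cv2
a=cv2.imread("pics/scene0.png")[180:340,310:490]
b=cv2.cvtColor(capture("scene"),cv2.COLOR_RGB2BGR)[180:340,310:490]
f=lambda i:cv2.resize(i,None,fx=2.2,fy=2.2,interpolation=cv2.INTER_CUBIC)
cv2.imwrite("pics/e.png",cv2.convertScaleAbs(np.hstack([f(a),f(b)]),alpha=1.4))
```

```text
load 0.093 [353.2 241.1]
load 0.106 [353.5 237.7]
load 0.119 [353.9 234.2]
ref 0.093 [440.2 289.3]
ref 0.106 [441.6 286. ]
ref 0.119 [443.1 282.7]
```

View pics/e.png

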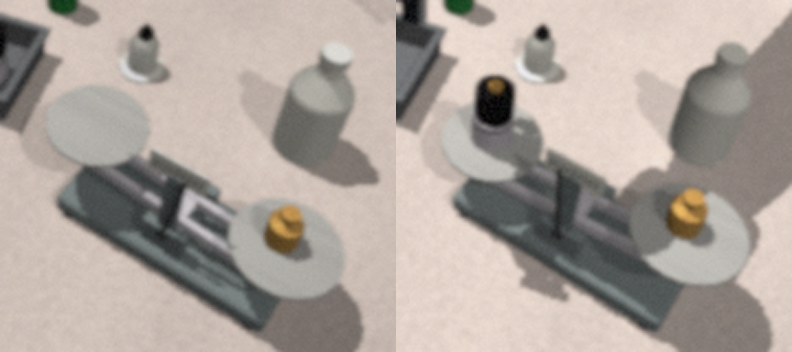

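Compared with the start picture, the load pan has dropped by about 8 px and the reference pan has risen by about 6 px. That is the full swing, so the cartridge on the pan is the saturated one and stays there. The other one is dry. I'll centre it with a cross squeeze, then regrasp it.

```bash
python3 -m crank '[{"jaw":-1,"dx":-0.05,"dy":-0.03,"dz":0,"ax":0,"ay":0,"az":0.06},{"jaw":-1,"dx":-0.1,"dy":-0.06,"dz":0,"ax":0,"ay":0,"az":0.12},{"jaw":-1,"dx":-0.16,"dy":-0.1,"dz":0.03,"ax":0,"ay":0,"az":0.18},{"jaw":-1,"dx":-0.208,"dy":-0.126,"dz":0.07,"ax":0,"ay":0,"az":0.25},{"jaw":-1,"dx":-0.208,"dy":-0.126,"dz":0.12,"ax":0,"ay":0,"az":0.25},{"jaw":-1,"dx":-0.208,"dy":-0.126,"dz":0.14,"ax":0,"ay":0,"az":0.25},{"jaw":-1,"dx":-0.208,"dy":-0.126,"dz":0.14,"ax":0,"ay":0,"az":0.25},{"jaw":-1,"dx":-0.208,"dy":-0.126,"dz":0.14,"ax":0,"ay":0,"az":0.25},{"jaw":-1,"dx":-0.208,"dy":-0.126,"dz":0.14,"ax":0,"ay":0,"az":0.25}]'
python3 -c "
from h import *
go(.5889,-.1410,.060,107)"
```

```text
time_s: 8.7
ee_pos: [0.5889, -0.141, 0.1342]
tool_rot: [0.967, 0.253, -0.001, -0.001]
contact_force: [-0.2, -0.7, 0.2]
grip_width: 1.001
gripper_force: 0.0
t 8.7 ee [ 0.5889 -0.141   0.1342] yaw -60.7 d [0.0001 0.0001 0.0742] az 0.0343 dist 0.074 q6 0.74 F [-0.2 -0.7  0.2] tilt [-0.0019  0.0006]
```

```bash
python3 -m crank '[{"jaw":-1,"dx":0,"dy":0,"dz":0.04,"ax":0,"ay":0,"az":0},{"jaw":-1,"dx":0,"dy":0,"dz":0.072,"ax":0,"ay":0,"az":0},{"jaw":-1,"dx":0,"dy":0,"dz":0.072,"ax":0,"ay":0,"az":0},{"jaw":1,"dx":0,"dy":0,"dz":0.072,"ax":0,"ay":0,"az":0},{"jaw":1,"dx":0,"dy":0,"dz":0.072,"ax":0,"ay":0,"az":0},{"jaw":1,"dx":0,"dy":0,"dz":0.072,"ax":0,"ay":0,"az":0},{"jaw":1,"dx":0,"dy":0,"dz":0.072,"ax":0,"ay":0,"az":0},{"jaw":1,"dx":0,"dy":0,"dz":0.072,"ax":0,"ay":0,"az":0},{"jaw":-1,"dx":0,"dy":0,"dz":0.072,"ax":0,"ay":0,"az":0},{"jaw":-1,"dx":0,"dy":0,"dz":0.072,"ax":0,"ay":0,"az":0}]'
python3 -m crank '[{"jaw":-1,"dx":0,"dy":0,"dz":0,"ax":0,"ay":0,"az":0},{"jaw":-1,"dx":0,"dy":0,"dz":0,"ax":0,"ay":0,"az":0},{"jaw":-1,"dx":0,"dy":0,"dz":0,"ax":0,"ay":0,"az":-0.02},{"jaw":-1,"dx":0,"dy":0,"dz":0,"ax":0,"ay":0,"az":-0.04},{"jaw":-1,"dx":0,"dy":0,"dz":0,"ax":0,"ay":0,"az":-0.06},{"jaw":-1,"dx":0,"dy":0,"dz":0,"ax":0,"ay":0,"az":-0.08},{"jaw":-1,"dx":0,"dy":0,"dz":0,"ax":0,"ay":0,"az":-0.1},{"jaw":-1,"dx":0,"dy":0,"dz":0,"ax":0,"ay":0,"az":-0.12},{"jaw":-1,"dx":0,"dy":0,"dz":0,"ax":0,"ay":0,"az":-0.14},{"jaw":-1,"dx":0,"dy":0,"dz":0,"ax":0,"ay":0,"az":-0.16}]'
```

```text
time_s: 9.7
ee_pos: [0.5897, -0.1407, 0.0637]
tool_rot: [0.966, 0.257, 0.0, 0.0]
contact_force: [-0.0, 1.3, -0.9]
grip_width: 0.784
gripper_force: 0.0
time_s: 10.7
ee_pos: [0.5895, -0.1406, 0.0631]
tool_rot: [0.722, 0.692, -0.0, -0.0]
contact_force: [0.8, -0.6, 0.2]
grip_width: 1.004
gripper_force: 0.0
```

```bash
python3 -m crank '[{"jaw":-1,"dx":0,"dy":0,"dz":0,"ax":0,"ay":0,"az":-0.02},{"jaw":-1,"dx":0,"dy":0,"dz":0,"ax":0,"ay":0,"az":-0.04},{"jaw":-1,"dx":0,"dy":0,"dz":0,"ax":0,"ay":0,"az":-0.06},{"jaw":-1,"dx":0,"dy":0,"dz":0,"ax":0,"ay":0,"az":-0.08},{"jaw":-1,"dx":0,"dy":0,"dz":0,"ax":0,"ay":0,"az":-0.09},{"jaw":1,"dx":0,"dy":0,"dz":0,"ax":0,"ay":0,"az":-0.09},{"jaw":1,"dx":0,"dy":0,"dz":0,"ax":0,"ay":0,"az":-0.09},{"jaw":1,"dx":0,"dy":0,"dz":0,"ax":0,"ay":0,"az":-0.09},{"jaw":1,"dx":0,"dy":0,"dz":0,"ax":0,"ay":0,"az":-0.09},{"jaw":1,"dx":0,"dy":0,"dz":0,"ax":0,"ay":0,"az":-0.09}]'
python3 -c "
from h import *
go(.4697,-.3747,.20)"
```

```text
time_s: 11.7
ee_pos: [0.5898, -0.1406, 0.0636]
tool_rot: [0.502, 0.865, 0.0, 0.0]
contact_force: [0.4, 0.9, 1.4]
grip_width: 0.464
gripper_force: 60.1
t 11.7 ee [ 0.5898 -0.1406  0.0636] yaw 29.7 d [-0.1437 -0.2203 -0.1364] az 0.0 dist 0.296 q6 -0.84 F [0.4 0.9 1.4] tilt [0.0004 0.    ]
```

```bash
python3 -m crank '[{"jaw":1,"dx":0,"dy":0,"dz":-0.03,"ax":0,"ay":0,"az":0},{"jaw":1,"dx":0,"dy":0,"dz":-0.07,"ax":0,"ay":0,"az":0},{"jaw":1,"dx":-0.02,"dy":-0.03,"dz":-0.11,"ax":0,"ay":0,"az":0},{"jaw":1,"dx":-0.04,"dy":-0.06,"dz":-0.135,"ax":0,"ay":0,"az":0},{"jaw":1,"dx":-0.065,"dy":-0.1,"dz":-0.135,"ax":0,"ay":0,"az":0},{"jaw":1,"dx":-0.09,"dy":-0.138,"dz":-0.135,"ax":0,"ay":0,"az":0},{"jaw":1,"dx":-0.115,"dy":-0.176,"dz":-0.135,"ax":0,"ay":0,"az":0},{"jaw":1,"dx":-0.135,"dy":-0.206,"dz":-0.135,"ax":0,"ay":0,"az":0},{"jaw":1,"dx":-0.143,"dy":-0.22,"dz":-0.135,"ax":0,"ay":0,"az":0},{"jaw":1,"dx":-0.143,"dy":-0.22,"dz":-0.135,"ax":0,"ay":0,"az":0}]'
python3 -c "
from h import *
capture('top')
go(.470,-.3743,.15)"
```

```text
time_s: 12.7
ee_pos: [0.4682, -0.3752, 0.1976]
tool_rot: [0.503, 0.864, 0.0, -0.001]
contact_force: [0.2, 0.0, -2.8]
grip_width: 0.464
gripper_force: 61.0
t 12.75 ee [ 0.469  -0.374   0.1976] yaw 29.6 d [-0.0008  0.0007  0.0476] az 0.0 dist 0.048 q6 -1.28 F [-0.4 -0.1 -1.8] tilt [-0.0006  0.0015]
```

```bash
python3 -m crank '[{"jaw":1,"dx":-0.001,"dy":0.0007,"dz":0.02,"ax":0,"ay":0,"az":0},{"jaw":1,"dx":-0.001,"dy":0.0007,"dz":0.04,"ax":0,"ay":0,"az":0},{"jaw":1,"dx":-0.001,"dy":0.0007,"dz":0.048,"ax":0,"ay":0,"az":0},{"jaw":1,"dx":-0.001,"dy":0.0007,"dz":0.051,"ax":0,"ay":0,"az":0},{"jaw":1,"dx":-0.001,"dy":0.0007,"dz":0.053,"ax":0,"ay":0,"az":0},{"jaw":1,"dx":-0.001,"dy":0.0007,"dz":0.053,"ax":0,"ay":0,"az":0}]'
python3 -c "
from h import *
go(.4702,-.3743,.1406)"
python3 -m crank '[{"jaw":1,"dx":0,"dy":0,"dz":0.001,"ax":0,"ay":0,"az":0},{"jaw":1,"dx":0,"dy":0,"dz":0.002,"ax":0,"ay":0,"az":0},{"jaw":1,"dx":0,"dy":0,"dz":0.002,"ax":0,"ay":0,"az":0}]'
```

```text
time_s: 13.35
ee_pos: [0.4713, -0.3744, 0.1461]
tool_rot: [0.502, 0.865, -0.0, 0.001]
contact_force: [-0.3, 0.2, -2.5]
grip_width: 0.464
gripper_force: 61.0
t 13.35 ee [ 0.4713 -0.3744  0.1461] yaw 29.8 d [ 0.0006 -0.0009  0.0055] az 0.0 dist 0.006 q6 -1.28 F [-0.3  0.2 -2.5] tilt [ 0.0009 -0.0007]
time_s: 13.65
ee_pos: [0.4707, -0.3746, 0.1437]
tool_rot: [0.502, 0.865, -0.0, 0.0]
contact_force: [-1.4, -1.0, -1.5]
grip_width: 0.464
gripper_force: 61.0
```

```bash
python3 -m crank '[{"jaw":1,"dx":0,"dy":0,"dz":0.001,"ax":0,"ay":0,"az":0},{"jaw":1,"dx":0,"dy":0,"dz":0.002,"ax":0,"ay":0,"az":0},{"jaw":1,"dx":0,"dy":0,"dz":0.002,"ax":0,"ay":0,"az":0}]'|grep -E "ee|t_for"
python3 -m crank '[{"jaw":1,"dx":0,"dy":0,"dz":0.001,"ax":0,"ay":0,"az":0},{"jaw":1,"dx":0,"dy":0,"dz":0.001,"ax":0,"ay":0,"az":0}]'|grep -E "ee|t_for"
```

```text
ee_pos: [0.4705, -0.3744, 0.1412]
contact_force: [-0.4, -0.3, -1.4]
ee_pos: [0.4706, -0.3744, 0.1402]
contact_force: [1.0, 0.5, -1.9]
```

```bash
python3 -m crank '[{"jaw":1,"dx":0,"dy":0,"dz":0.002,"ax":0,"ay":0,"az":0},{"jaw":1,"dx":0,"dy":0,"dz":0.004,"ax":0,"ay":0,"az":0},{"jaw":1,"dx":0,"dy":0,"dz":0.006,"ax":0,"ay":0,"az":0},{"jaw":1,"dx":0,"dy":0,"dz":0.006,"ax":0,"ay":0,"az":0}]'|grep -E "ee|t_for"
```

```text
ee_pos: [0.4705, -0.3743, 0.1338]
contact_force: [1.5, 0.3, -1.1]
```

```bash
python3 -m crank '[{"jaw":1,"dx":0,"dy":0,"dz":0.002,"ax":0,"ay":0,"az":0},{"jaw":1,"dx":0,"dy":0,"dz":0.004,"ax":0,"ay":0,"az":0},{"jaw":1,"dx":0,"dy":0,"dz":0.006,"ax":0,"ay":0,"az":0},{"jaw":1,"dx":0,"dy":0,"dz":0.007,"ax":0,"ay":0,"az":0},{"jaw":1,"dx":0,"dy":0,"dz":0.007,"ax":0,"ay":0,"az":0}]'|grep -E "ee|t_for"
```

```text
ee_pos: [0.4706, -0.3744, 0.1271]
contact_force: [-0.2, 0.1, -1.6]
```

```bash
python3 -m crank '[{"jaw":1,"dx":0,"dy":0,"dz":0.001,"ax":0,"ay":0,"az":0},{"jaw":1,"dx":0,"dy":0,"dz":0.002,"ax":0,"ay":0,"az":0},{"jaw":1,"dx":0,"dy":0,"dz":0.003,"ax":0,"ay":0,"az":0},{"jaw":1,"dx":0,"dy":0,"dz":0.004,"ax":0,"ay":0,"az":0},{"jaw":1,"dx":0,"dy":0,"dz":0.004,"ax":0,"ay":0,"az":0}]'|grep -E "ee|t_for"
```

```text
ee_pos: [0.4709, -0.3748, 0.1245]
contact_force: [-0.8, 1.0, 4.0]
```

```bash
python3 -m crank '[{"jaw":1,"dx":0,"dy":0,"dz":0.001,"ax":0,"ay":0,"az":0},{"jaw":1,"dx":0,"dy":0,"dz":0.002,"ax":0,"ay":0,"az":0},{"jaw":1,"dx":0,"dy":0,"dz":0.003,"ax":0,"ay":0,"az":0},{"jaw":1,"dx":0,"dy":0,"dz":0.004,"ax":0,"ay":0,"az":0},{"jaw":1,"dx":0,"dy":0,"dz":0.004,"ax":0,"ay":0,"az":0}]'|grep -E "ee|t_for"
```

```text
ee_pos: [0.4711, -0.3749, 0.121]
contact_force: [-2.5, 1.9, 7.8]
```

```bash
python3 -m crank '[{"jaw":1,"dx":0,"dy":0,"dz":0.001,"ax":0,"ay":0,"az":0},{"jaw":1,"dx":0,"dy":0,"dz":0.002,"ax":0,"ay":0,"az":0},{"jaw":1,"dx":0,"dy":0,"dz":0.003,"ax":0,"ay":0,"az":0},{"jaw":1,"dx":0,"dy":0,"dz":0.003,"ax":0,"ay":0,"az":0}]'|grep -E "ee|t_for"
```

```text
ee_pos: [0.4711, -0.3748, 0.1181]
contact_force: [-2.1, 2.0, 7.1]
```

```bash
python3 -m crank '[{"jaw":1,"dx":0,"dy":0,"dz":0.001,"ax":0,"ay":0,"az":0},{"jaw":1,"dx":0,"dy":0,"dz":0.0015,"ax":0,"ay":0,"az":0},{"jaw":1,"dx":0,"dy":0,"dz":0.0015,"ax":0,"ay":0,"az":0}]'|grep -E "ee|t_for"
```

```text
ee_pos: [0.471, -0.3748, 0.1166]
contact_force: [-2.2, 2.8, 7.5]
```

Nominally home. I'll push on until the force shows the hard stop.

```bash
python3 -m crank '[{"jaw":1,"dx":0,"dy":0,"dz":0.001,"ax":0,"ay":0,"az":0},{"jaw":1,"dx":0,"dy":0,"dz":0.001,"ax":0,"ay":0,"az":0}]'|grep -E "ee|t_for"
```

```text
ee_pos: [0.4712, -0.3749, 0.1163]
contact_force: [-1.7, 3.0, 10.0]
```

```bash
python3 -m crank '[{"jaw":1,"dx":0,"dy":0,"dz":0.001,"ax":0,"ay":0,"az":0},{"jaw":1,"dx":0,"dy":0,"dz":0.001,"ax":0,"ay":0,"az":0}]'|grep -E "ee|t_for"
```

```text
ee_pos: [0.4713, -0.3751, 0.1162]
contact_force: [-5.5, 3.9, 13.9]
```

```bash
python3 -m crank '[{"jaw":0.0,"dx":0,"dy":0,"dz":0,"ax":0,"ay":0,"az":0},{"jaw":-0.3,"dx":0,"dy":0,"dz":0,"ax":0,"ay":0,"az":0},{"jaw":-0.7,"dx":0,"dy":0,"dz":0,"ax":0,"ay":0,"az":0},{"jaw":-0.9,"dx":0,"dy":0,"dz":0,"ax":0,"ay":0,"az":0},{"jaw":-0.9,"dx":0,"dy":0,"dz":0,"ax":0,"ay":0,"az":0},{"jaw":-0.9,"dx":0,"dy":0,"dz":-0.03,"ax":0,"ay":0,"az":0},{"jaw":-0.9,"dx":0,"dy":0,"dz":-0.07,"ax":0,"ay":0,"az":0},{"jaw":-0.9,"dx":0,"dy":0,"dz":-0.12,"ax":0,"ay":0,"az":0},{"jaw":-0.9,"dx":0,"dy":0,"dz":-0.12,"ax":0,"ay":0,"az":0},{"jaw":-0.9,"dx":0,"dy":0,"dz":-0.12,"ax":0,"ay":0,"az":0}]'
python3 -m crank '[{"jaw":-0.9,"dx":0.04,"dy":0,"dz":0,"ax":0,"ay":0,"az":0},{"jaw":-0.9,"dx":0.08,"dy":0.02,"dz":0,"ax":0,"ay":0,"az":0},{"jaw":-0.9,"dx":0.12,"dy":0.04,"dz":0,"ax":0,"ay":0,"az":0},{"jaw":-0.9,"dx":0.15,"dy":0.05,"dz":0,"ax":0,"ay":0,"az":0},{"jaw":-0.9,"dx":0.15,"dy":0.05,"dz":0,"ax":0,"ay":0,"az":0},{"jaw":-0.9,"dx":0.15,"dy":0.05,"dz":0,"ax":0,"ay":0,"az":0}]'
python3 - <<'E'
from h import *
import cv2
a=capture("scene")[110:310,210:480];b=capture("top")[140:280,170:470]
f=lambda i,w:cv2.resize(i,(w,int(i.shape[0]*w/i.shape[1])),interpolation=cv2.INTER_CUBIC)
a,b=f(a,400),f(b,400);h=max(len(a),len(b));c=np.zeros((h,800,3),np.uint8);c[:len(a),:400]=a;c[:len(b),400:]=b
c=cv2.convertScaleAbs(c,alpha=1.4)
cv2.imwrite("pics/f.png",cv2.cvtColor(c,cv2.COLOR_RGB2BGR))
# expected nipple top pixel if home
p=camera_params("scene");K,T=p["camera_matrix"],np.linalg.inv(p["pose"])
for z in(.148,.156):
  q=K@(T@[.4711,-.3749,z,1])[:3];q=q[:2]/q[2];print(q.round(1),((q-[210,110])*400/270).round(1))
E
```

```text
time_s: 18.15
ee_pos: [0.4715, -0.3752, 0.2352]
tool_rot: [0.502, 0.865, -0.001, 0.002]
contact_force: [-0.1, 0.4, 0.3]
grip_width: 0.952
gripper_force: 0.0
time_s: 18.75
ee_pos: [0.4391, -0.2188, 0.2313]
tool_rot: [0.501, 0.865, -0.0, -0.001]
contact_force: [-0.5, -0.3, -0.4]
grip_width: 0.95
gripper_force: 0.0
[248.9 113.8] [57.6  5.6]
[248.5 111.6] [57.   2.4]
```

View pics/f.png

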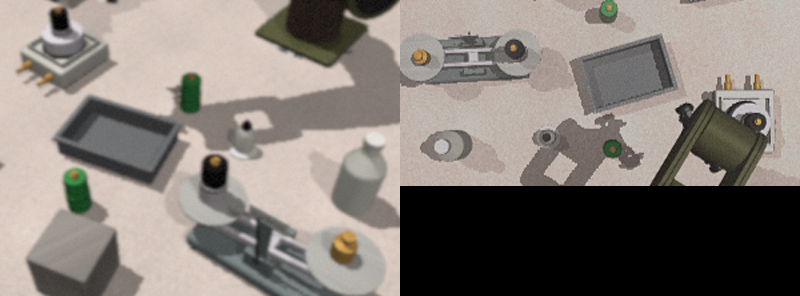

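The cartridge is seated with its nipple at about (58,10) in the crop, no higher than the home height predicts. The saturated one stands on the lowered load pan, the brass weight is in place and the tray is empty.

```bash
python3 -c "
from cell import bot
print(bot.finish_job())"
```

```text
the job is handed in; nothing more can be done
None
```

I handed the job in at about 19 s: the dry cartridge is pressed onto the socket's hard stop, the saturated one is standing on the load pan, and everything else was left in place; I only weighed the saturated one, so the other is dry by elimination.

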